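Put the fixture kit away

ROBOT

A 6-joint arm with a two-finger parallel gripper is mounted at the origin on the work surface. World frame = base frame: x ahead of the robot, y to its left, z up, the work surface at z = 0. Lengths are in m, angles in rad, forces in N, time in s.
With the tool pointing down it reaches from about 0.3 to 0.75 m from the base axis. Payload 8.5 kg.
Tool frame: the origin (TCP) lies midway between the tips of the shut fingers; the grasp point (between the pads) lies 19 mm behind it; y points along the fingers, x is the direction in which the jaws open and shut, and the axes are right-handed (so a half turn about y gives the same grasp; the last joint's range is limited). The gripper opens to 85 mm and grips with 20 to 120 N. Pads are 22 mm wide; open, the fingers measure 114 mm over their backs; the gripper's body (76 mm by 85 mm) begins 54 mm behind the grasp point. The pads swing forward as they close: fully open they stand 13 mm farther back than shut.
Start: joints at [1.017, 0.381, 1.297, -0, 1.464, -0.215], TCP at [0.183, 0.519, 0.231] pointing down, gripper open.
Joint ranges: [-3.11, 3.11], [-0.89, 2.33], [0.22, 2.48], [-1.42, 4.56], [0.17, 2.85], [-2.88, 2.88]. Speed limits (rad/s): [2.39, 2.39, 3.14, 3.14, 3.14, 3.14].

INTERFACE

Orientations are given as a rotation vector (axis times angle).
In Python, from bench import manip, optics gives the robot as it stands.
- The arm moves only by the tool play_rows, never from a script. Its argument "series" is text: rows parted by semicolons, each of 6 numbers parted by spaces: the shift along the world's x, y, z in m, then the turn, a rotation vector about the world's x, y, z in degrees. A call has 1 to 20 rows; each row is the pose to reach, as a shift and turn from the pose commanded when the call began; what a row does not reach only later rows make up. A row lasts 1/8 s, in which the tool goes at most 62.5 mm and 10.7 degrees, less where a joint would pass 70% of its speed; a pose out of reach is approached as far as the arm can. A call with a gripper value outside its range is refused whole. "fingers" is the closure, from 0 (fully open) to 1 (shut), set as the call begins (left out, the last holds). The fingers move at their own pace and stop on an object; "grip_force" is the grip in N (left out, the last holds). Time passes only in rows, so rows that repeat a pose let the fingers close. It gives the time, the measured TCP pose, the force and the opening at its end, in the units of the state.
- manip.get_state(): the state, without advancing time (a new reading comes with each control period).
- optics.camera(name): name is "scene" or "top"; returns a dict with "image" (480x640x3 uint8, blue, green, red), "vertical_fov" (degrees; the focal length in pixels is half the picture's height over the tangent of half this angle, whatever the lens; pixels are square), "cx", "cy" (the principal point, pixels), "distortion" ([k1, k2, p1, p2, k3] as OpenCV has them; the pictures are not rectified), "world_from_camera" (4x4, takes a point from camera to world coordinates). Camera axes: x right, y up, looking along -z (the intrinsics and any distortion apply to the point x, -y, -z); pixel columns grow to the right and rows downward; lengths in m; the calibration is good to about 2 mm. A picture is of the moment at which its call begins. There is no depth.
- manip.sign_off(): hands the job in, once; it reports no verdict.
The state is a dict: "time_s": time; "joint_positions": joint angles; "qvel": joint speeds; "joint_efforts": joint torques, N m; "tool_pos": TCP position; "orientation": TCP orientation; "contact_force": force on the tool from outside, world axes, zero at the start; "ft_torque": the same for the moment, N m; "width": finger opening in m.
Only numpy, scipy, OpenCV 4.12 (cv2) and the standard library are available. Lean on these libraries where they do the work, as an engineer would, in place of code of your own. Each camera call takes 0.05 s, during which the arm holds its last target. There are 200 camera calls.

TASK

Take the stack of workholding parts apart and put each part away: the oblong block in the oblong nest, the ring in the round nest, the hexagonal block in the hexagonal nest, and the small plug gauge inside the black hinged case, standing inside the low collar on its floor; finish with the case shut. Keep every part upright, set it down gently rather than dropping it, and have it sit flat on the floor of its place.

Things in the scene. Friction and masses are not known exactly. Their poses are not given: they have to be found in the camera images.
- plug_mid (a point): Plug gauge, steel, about 0.1 kg, standing on top of the stack: round foot 28 mm across and 14 mm high, above it a ribbed round grip 22 mm across and 22 mm high; 36 mm high in all. Point: on its axis, half-way up (18 mm above its underside). z up along its axis.
- hexa_mid (a point): Hexagonal collet block, dark steel, about 0.25 kg, third from the bottom: 38 mm across flats, 44 mm across corners, 26 mm high. Point: its centre, 13 mm above its underside. z up; x and y: x is square to a pair of flats (so are the directions 60 and 120 degrees from it).
- ring_mid (a point): Spacer ring, bright steel, about 0.33 kg, second from the bottom, under the hexagonal block: 56 mm outside, 32 mm bore, 26 mm high. Point: its centre, 13 mm above its underside. z up along its axis.
- block_mid (a point): Riser block, aluminium, about 0.45 kg, the bottom of the stack, standing on the bench: 90 mm along x, 62 mm along y, 30 mm high, with a small dark hole at each corner. Point: its centre, 15 mm above its underside. z up.
- nest_oblong: Oblong nest for the riser block. Fixed to the bench, grey plastic. Origin: centre of its underside, on the bench. Floor 6 mm above the bench, rim top 12 mm above the bench. Pocket 106 mm along x by 78 mm along y, rim 8 mm wide.
- nest_round: Round nest for the spacer ring. Fixed to the bench, grey plastic. Origin: centre of its underside, on the bench. Floor 6 mm above the bench, rim top 12 mm above the bench. Pocket 72 mm across, rim 7 mm wide.
- nest_hex: Hexagonal nest for the hexagonal block. Fixed to the bench, grey plastic. Origin: centre of its underside, on the bench. Floor 6 mm above the bench, rim top 12 mm above the bench. Pocket 54 mm across flats, rim 7 mm wide, x square to a pair of flats; the block fits in at any turn.
- case: Hinged case, black plastic, fixed: 110 mm along x, 120 mm along y, walls 46 mm high and 5 mm thick, floor 5 mm above the bench. Origin: centre of its underside, on the bench. In the middle of the floor a grey round collar, 46 mm inside, 5 mm high, where the plug gauge stands. Turned by less than 20 degrees; the lid's tab points to its -x (towards the robot), the hinge is at its far side.
- lid (a joint): Lid angle in rad: 0 shut, grows as the tab swings up and back, 1.57 upright, stop at 1.9. Starts shut or a little ajar (to 0.3). Stiff hinge: stays where it is left (about 1 N at the tab moves it). The hinge line runs along the case's y, at its x = +55 mm, 46.5 mm above the bench. Lid 8 mm thick, on top of the walls.
- lid_tab (a point): Tab in the middle of the lid's front edge, in the lid's plane: 20 mm wide along the hinge direction, 8 mm thick, standing out 35 mm from the lid's edge. Point: 20 mm out from that edge, 130 mm from the hinge line, mid-thickness (4 mm above the hinge line's level when shut). z: out of the lid's upper face, x: from the tab to the hinge.
Mind the look-alikes: they are no part of the job. There is more than one size of the part that bears block_mid; the job needs the middle-sized. Leave any red or turquoise look-alike of the nest_hex alone.

How it is judged:
By the outcome, as a careful person would: the job done as asked, in the order asked, and still so for the second after the job is handed in, with the robot touching nothing.
It also fails if it takes over 144 s, if anything falls off the work surface, if the arm or the gripper's body presses on something with over 40 N, if the wrist force passes 120 N, or if a joint passes its speed limit or range.

## Working session

There is one attempt and no reset: what is moved stays moved. The work goes in short steps, Python scripts to look and compute and a tool call to move; the robot and the scene stay as the last step left them, time stands still between calls to the robot, and variables do not carry over. Pictures are saved under pics/ and viewed, about 12 in all and at most 16, crops included, and the job is handed in when it is done.

Besides the shell and the picture viewer there is one more tool, called after "Request:" by a JSON object that holds its "op" and its "data", one argument or row to a line. play_rows: Moves the arm, as the interface text tells. Its arguments: {"type":"object","properties":{"series":{"type":"string"},"fingers":{"type":"number"},"grip_force":{"type":"number"}},"required":["series"]}

```bash
mkdir -p pics; cat > h.py <<'E'
import numpy as np, cv2
from bench import manip, optics
def cam(n):
    c=optics.camera(n); im=c["image"]; f=im.shape[0]/2/np.tan(np.radians(c["vertical_fov"])/2)
    c["K"]=np.array([[f,0,c["cx"]],[0,f,c["cy"]],[0,0,1.]]); c["D"]=np.array(c["distortion"],float); c["T"]=np.array(c["world_from_camera"]); return c
def ray(c,uv):
    p=cv2.undistortPoints(np.array(uv,float).reshape(-1,1,2),c["K"],c["D"]).reshape(-1,2)
    d=np.c_[p[:,0],-p[:,1],-np.ones(len(p))]@c["T"][:3,:3].T
    return c["T"][:3,3],d
def onz(c,uv,z):
    o,d=ray(c,uv); return o+d*((z-o[2])/d[:,2])[:,None]
def proj(c,P):
    P=np.atleast_2d(P); q=(P-c["T"][:3,3])@c["T"][:3,:3]; q=q*[1,-1,-1]
    return cv2.projectPoints(q,np.zeros(3),np.zeros(3),c["K"],c["D"])[0].reshape(-1,2)
E
python3 - <<'E'
from h import *
for n in("scene","top"):
    c=cam(n); cv2.imwrite(f"pics/{n}0.png",c["image"]); print(n,c["K"][0,0],c["D"],c["T"].round(3).tolist())
print(manip.get_state())
E
```

```text
scene 439.58354024176924 [-0.09207165  0.          0.          0.          0.        ] [[-0.625, -0.509, 0.591, 1.102], [0.78, -0.427, 0.457, 0.463], [0.02, 0.747, 0.664, 0.783], [0.0, 0.0, 0.0, 1.0]]
top 546.548918271757 [-0.05601691  0.          0.          0.          0.        ] [[0.091, 0.971, -0.222, 0.203], [-0.996, 0.09, -0.016, -0.007], [0.005, 0.222, 0.975, 1.492], [0.0, 0.0, 0.0, 1.0]]
{'time_s': 0.1, 'joint_positions': array([ 1.01672342e+00,  3.81146202e-01,  1.29812717e+00, -7.39850796e-06,
        1.46362298e+00, -2.15306594e-01]), 'qvel': array([-0.00030716, -0.0020152 , -0.00224541, -0.00022218, -0.00012449,
        0.00046859]), 'joint_efforts': array([ 3.96594551e-03, -4.49222732e+01, -2.31656188e+01, -1.10864421e-04,
        3.62630293e-03,  6.16085146e-06]), 'tool_pos': array([0.18264945, 0.51851838, 0.23078358]), 'orientation': array([-1.35116127, -0.95520862,  0.95719051]), 'contact_force': array([ 0.31630468, -0.12675144, -0.78678991]), 'ft_torque': array([0.02251711, 0.02338401, 0.01674544]), 'width': 0.08564625224611455}
```

View pics/top0.png

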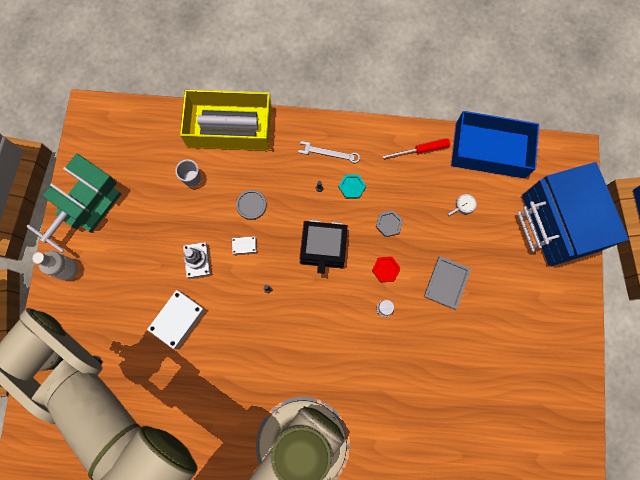

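View pics/scene0.png

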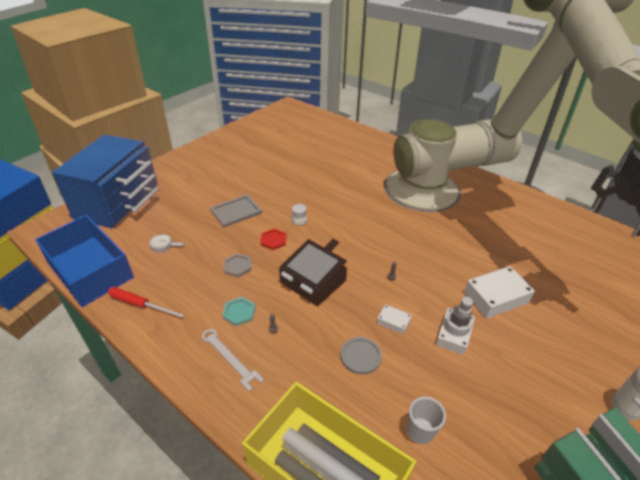

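Top view: stack near (196,258), case (324,245) with its tab at (321,268), round nest (251,205), hex nest (389,224), oblong nest (447,283). The big (177,320) and small (244,245) blocks are look-alikes.

```bash
cat > m.py <<'E'
from h import *
T=cam("top"); S=cam("scene")
def comp(c,seed,smax=70,vmin=60,vmax=255,box=45):
    h=cv2.cvtColor(c["image"],cv2.COLOR_BGR2HSV); m=((h[...,1]<smax)&(h[...,2]>=vmin)&(h[...,2]<=vmax)).astype(np.uint8)
    n,l,s,ce=cv2.connectedComponentsWithStats(m,connectivity=4); k=l[seed[1],seed[0]]
    if k==0: return None
    return (l==k).astype(np.uint8)
E
python3 - <<'E'
from m import *
for nm,st,ss in (("round",(251,205),(361,355)),("hex",(389,224),(237,265)),("obl",(447,283),(236,211))):
    for c,s in((T,st),(S,ss)):
        m=comp(c,s)
        if m is None: print(nm,"none");continue
        ct=max(cv2.findContours(m,0,2)[0],key=cv2.contourArea)[:,0,:]
        P=onz(c,ct,0.012)[:,:2]*1000
        r=cv2.minAreaRect(P.astype(np.float32)); M=cv2.moments(P.astype(np.float32)); print(nm,len(ct),np.round([M['m10']/M['m00'],M['m01']/M['m00']],1),np.round(r[0],1),np.round(r[1],1),round(r[2],1))
a=cv2.resize(T["image"][205:305,145:245],(400,400),interpolation=2);b=cv2.resize(T["image"][205:305,274:374],(400,400),interpolation=2)
c=cv2.resize(S["image"][280:360,420:500],(400,400),interpolation=2)
d=cv2.resize(S["image"][225:305,270:350],(400,400),interpolation=2)
cv2.imwrite("pics/crop1.png",cv2.resize(np.vstack([np.hstack([a,b]),np.hstack([c,d])]),(600,600)))
E
```

```text
round 51 [631.8 206.2] [630.8 206. ] [84.9 82.5] 49.6
round 54 [637.6 210.4] [637.9 210. ] [88.3 81.1] 33.4
hex 33 [ 612.1 -185.9] [ 611.9 -185.2] [67.6 75.7] 19.5
hex 43 [ 617.1 -180.5] [ 617.5 -179.9] [75.9 64.8] 48.2
obl 107 [ 459.8 -355.2] [ 459.9 -355.2] [ 94.  122.3] 72.5
obl 67 [ 466.  -348.1] [ 466.2 -348.1] [100.8 120.9] 72.6
```

View pics/crop1.png

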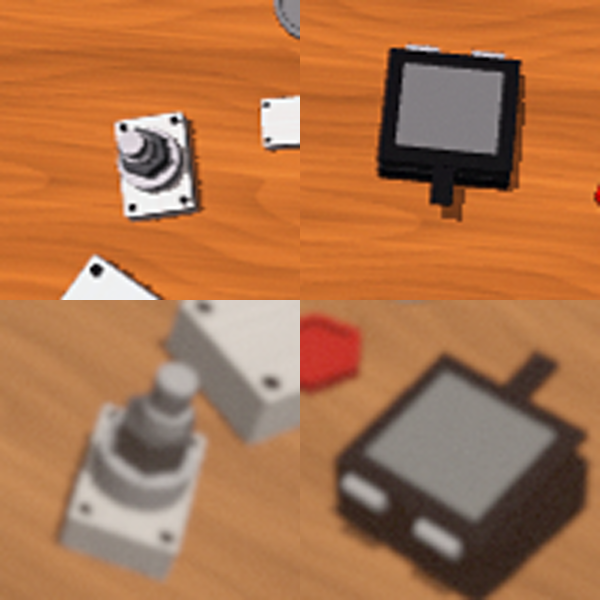

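The crop shows the block's four corner holes, the plug at its top, the lid panel and the tab. I'll triangulate from these.

```bash
cat >> h.py <<'E'
def tri(c1,u1,c2,u2):
    o1,d1=ray(c1,u1);o2,d2=ray(c2,u2);R=[]
    for a,b in zip(d1,d2):
        a=a/np.linalg.norm(a);b=b/np.linalg.norm(b)
        s=np.linalg.lstsq(np.c_[a,-b],o2-o1,rcond=None)[0]; p,q=o1+s[0]*a,o2+s[1]*b
        R.append(np.r_[(p+q)/2,np.linalg.norm(p-q)]*1000)
    return np.array(R).round(1)
E
python3 - <<'E'
from h import *
T=cam("top");S=cam("scene")
tp=lambda a:np.array(a,float)/3+[145,205]-.33; tb=lambda a:(np.array(a,float)-[300,0])/3+[274,205]-.33
sa=lambda a:(np.array(a,float)-[0,300])/3.75+[420,280]-.35; sb=lambda a:(np.array(a,float)-300)/3.75+[270,225]-.35
h=onz(T,tp([(123,127),(174,120),(183,200),(132,207)]),.03)*1000; print(h.round(1),h.mean(0))
e=onz(T,tp([(114,123),(183,112),(195,207),(126,218)]),.03)*1000; print(e.round(1),e.mean(0))
hs=onz(S,sa([(113,412),(85,509),(167,537)]),.03)*1000; print(hs.round(1))
print("plug",onz(T,tp([(130,144)]),.118)*1000,onz(S,sa([(178,378)]),.118)*1000, tri(T,tp([(130,144)]),S,sa([(178,378)])))
pa=tri(T,tb([(405,63),(504,72),(497,157),(396,149)]),S,sb([(478,522),(364,454),(448,371),(556,437)])); print(pa,pa.mean(0))
print("tab end",tri(T,tb([(441,205)]),S,sb([(545,358)])))
E
```

```text
[[488.1 367.7  30. ]
 [498.9 322.   30. ]
 [426.1 303.8  30. ]
 [415.5 349.   30. ]] [457.16529158 335.64073427  30.        ]
[[491.1 376.5  30. ]
 [507.1 314.8  30. ]
 [420.8 292.1  30. ]
 [405.  353.1  30. ]] [455.99597552 334.11086239  30.        ]
[[426.  303.9  30. ]
 [500.7 324.   30. ]
 [488.8 369.4  30. ]]
plug [[456.76244156 337.04867516 118.        ]] [[460.8966422 339.4511449 118.       ]] [[457.4 338.4 114.1   0.8]]
[[ 5.722e+02  3.800e+01  5.350e+01  3.500e+00]
 [ 5.726e+02 -5.280e+01  5.340e+01  1.600e+00]
 [ 4.910e+02 -5.240e+01  6.760e+01  1.500e+00]
 [ 4.912e+02  3.700e+01  6.340e+01  3.000e-01]] [531.75   -7.55   59.475   1.725]
tab end [[443.6  -7.9  71.8   1. ]]
```

```bash
cat >> h.py <<'E'
from scipy.spatial.transform import Rotation as Ro
def st():
    s=manip.get_state(); R=Ro.from_rotvec(s["orientation"]).as_matrix()
    print("t",round(s["time_s"],2),"tcp",(s["tool_pos"]*1000).round(1),"appr",R[:,1].round(3),"jawdeg",round(float(np.degrees(np.arctan2(R[1,0],R[0,0]))),1),"w",round(s["width"]*1000,1),"F",s["contact_force"].round(1),"q",s["joint_positions"].round(2)); return s
E
python3 -c "
from h import *
st()"
```

```text
t 0.3 tcp [182.7 518.6 231.1] appr [-0. -0. -1.] jawdeg 70.6 w 85.6 F [-0.3  0.3 -0.1] q [ 1.02  0.38  1.3   0.    1.46 -0.22]
```

Request:
{"op": "play_rows", "data": {
  "series": "0.137 -0.263 0 0 0 10; 0.137 -0.263 0 0 0 10; 0.137 -0.263 0 0 0 10; 0.137 -0.263 0 0 0 10; 0.137 -0.263 0 0 0 10; 0.273 -0.526 0 0 0 19.4; 0.273 -0.526 0 0 0 19.4; 0.273 -0.526 0 0 0 19.4; 0.273 -0.526 0 0 0 19.4; 0.273 -0.526 0 0 0 19.4; 0.273 -0.526 -0.06 0 0 19.4; 0.273 -0.526 -0.1 0 0 19.4; 0.273 -0.526 -0.1 0 0 19.4; 0.273 -0.526 -0.1 0 0 19.4",
  "fingers": 0.4,
  "grip_force": 20
}}

```text
time_s: 2.05
tool_pos: [0.4567, -0.0074, 0.1329]
orientation: [-1.211, -1.211, 1.209]
contact_force: [0.7, -0.4, 0.5]
width: 0.0512
```

```bash
python3 - <<'E'
from h import *
st()
S=cam("scene"); p=proj(S,[.457,-.008,.066])[0]; print(p)
cv2.imwrite("pics/a1.png",cv2.resize(S["image"][150:350,200:440],(720,600),interpolation=2))
E
```

```text
t 2.05 tcp [456.7  -7.4 132.9] appr [ 0.002 -0.001 -1.   ] jawdeg 90.0 w 51.2 F [ 0.7 -0.4  0.5] q [-0.28  0.33  1.71  0.    1.11 -1.85]
[331.708605   244.69810512]
```

View pics/a1.png

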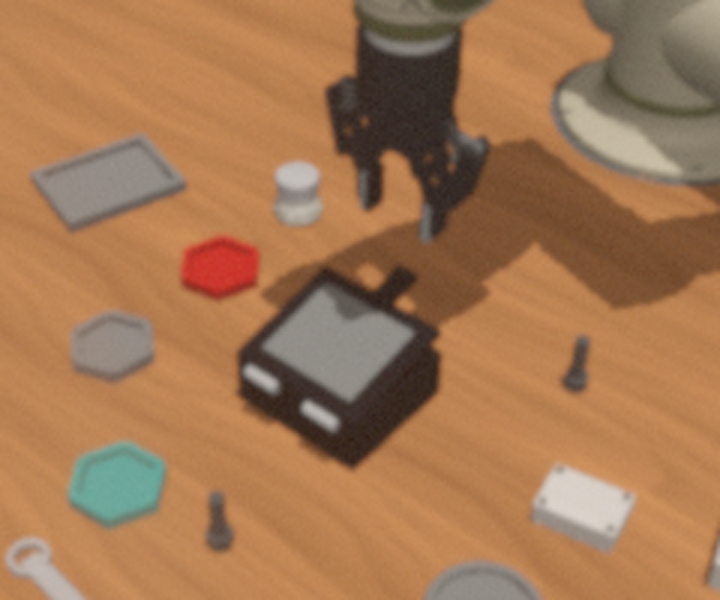

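The open fingers straddle the tab (about (397,280) in this crop). I'll lower and grip it.

Request:
{"op": "play_rows", "data": {
  "series": "0 0 -0.05 0 0 0; 0 0 -0.084 0 0 0; 0 0 -0.084 0 0 0; 0 0 -0.084 0 0 0"
}}

```text
time_s: 2.6
tool_pos: [0.457, -0.0075, 0.0492]
orientation: [-1.212, -1.211, 1.208]
contact_force: [-0.5, 0.3, 1.0]
width: 0.0514
```

Request:
{"op": "play_rows", "data": {
  "series": "0 0 0 0 0 0; 0 0 0 0 0 0; 0 0 0 0 0 0; 0 0 0 0 0 0; 0 0 0 0 0 0; 0 0 0 0 0 0",
  "fingers": 1,
  "grip_force": 25
}}

```text
time_s: 3.35
tool_pos: [0.4562, -0.0067, 0.0479]
orientation: [-1.21, -1.21, 1.207]
contact_force: [0.9, 6.3, 0.5]
width: 0.0194
```

```bash
python3 - <<'E'
from h import *
st()
t0=.12
f=lambda t:np.array([.5865-.13*np.cos(t)+.004*np.sin(t),.0465+.13*np.sin(t)+.004*np.cos(t)])
for t in np.linspace(.12,1.75,15): print(round(t,2),(f(t)-f(t0)).round(3))
E
```

```text
t 3.35 tcp [456.2  -6.7  47.9] appr [ 0.002  0.001 -1.   ] jawdeg 90.0 w 19.4 F [0.9 6.3 0.5] q [-0.28  0.46  1.81  0.    0.87 -1.85]
0.12 [0. 0.]
0.24 [0.003 0.015]
0.35 [0.008 0.029]
0.47 [0.014 0.043]
0.59 [0.022 0.056]
0.7 [0.032 0.067]
0.82 [0.043 0.078]
0.94 [0.055 0.087]
1.05 [0.068 0.095]
1.17 [0.081 0.102]
1.28 [0.096 0.106]
1.4 [0.111 0.109]
1.52 [0.126 0.11 ]
1.63 [0.141 0.11 ]
1.75 [0.156 0.108]
```

Request:
{"op": "play_rows", "data": {
  "series": "0.003 0.001 0.015 0 0 0; 0.008 0.001 0.029 0 0 0; 0.014 0.001 0.043 0 0 0; 0.022 0.001 0.056 0 0 0; 0.032 0.001 0.067 0 0 0; 0.043 0.001 0.078 0 0 0; 0.055 0.001 0.087 0 0 0; 0.068 0.001 0.095 0 0 0; 0.068 0.001 0.095 0 0 0"
}}

```text
time_s: 4.47
tool_pos: [0.5242, -0.0069, 0.143]
orientation: [-1.211, -1.209, 1.21]
contact_force: [-0.8, -4.6, 3.4]
width: 0.0194
```

Request:
{"op": "play_rows", "data": {
  "series": "0.013 0 0.007 0 0 0; 0.028 0 0.011 0 0 0; 0.043 0 0.014 0 0 0; 0.058 0 0.015 0 0 0; 0.073 0 0.015 0 0 0; 0.088 0 0.013 0 0 0; 0.094 0 0.012 0 0 0; 0.094 0 0.012 0 0 0"
}}

```text
time_s: 5.48
tool_pos: [0.6173, -0.0074, 0.154]
orientation: [-1.21, -1.207, 1.21]
contact_force: [-1.7, -7.1, -0.1]
width: 0.0195
```

```bash
python3 - <<'E'
from h import *
st()
T=cam("top");S=cam("scene")
cv2.imwrite("pics/a2.png",np.hstack([cv2.resize(S["image"][180:330,240:390],(400,400)),cv2.resize(T["image"][190:290,274:374],(400,400))]))
E
```

```text
t 5.47 tcp [617.3  -7.4 154. ] appr [-0.001 -0.002 -1.   ] jawdeg 90.0 w 19.5 F [-1.7 -7.1 -0.1] q [-0.2   0.56  1.22 -0.    1.36 -1.77]
```

View pics/a2.png

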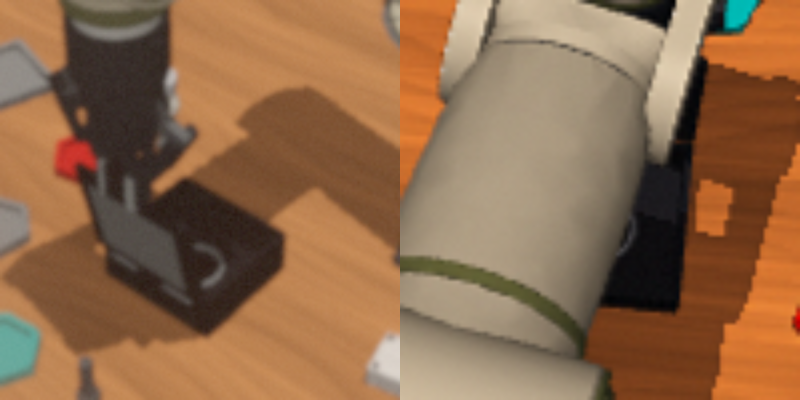

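Lid is standing open (~1.75 rad), collar visible on the floor. Release and go above the plug.

Request:
{"op": "play_rows", "data": {
  "series": "0 0 0 0 0 0; 0 0 0 0 0 0; 0 0 0 0 0 0; 0 0 0.06 0 0 0; 0 0 0.12 0 0 0; -0.16 0.345 0.12 0 0 0; -0.16 0.345 0.12 0 0 0; -0.16 0.345 0.12 0 0 0; -0.16 0.345 0.12 0 0 0; -0.16 0.345 0.12 0 0 0; -0.16 0.345 0.12 0 0 0; -0.16 0.345 0.12 0 0 0; -0.16 0.345 0.05 0 0 0; -0.16 0.345 0 0 0 0; -0.16 0.345 0 0 0 0; -0.16 0.345 0 0 0 0",
  "fingers": 0.4
}}

```text
time_s: 7.58
tool_pos: [0.4592, 0.3388, 0.1567]
orientation: [-1.211, -1.212, 1.206]
contact_force: [-0.3, -0.6, -0.9]
width: 0.051
```

```bash
python3 - <<'E'
from h import *
st()
T=cam("top");S=cam("scene")
cv2.imwrite("pics/a3.png",np.hstack([cv2.resize(S["image"][250:370,400:520],(400,400)),cv2.resize(T["image"][200:300,150:250],(400,400))]))
E
```

```text
t 7.58 tcp [459.2 338.8 156.7] appr [ 0.003  0.001 -1.   ] jawdeg 90.0 w 51.0 F [-0.3 -0.6 -0.9] q [ 0.43  0.48  1.36 -0.    1.3  -1.14]
```

View pics/a3.png

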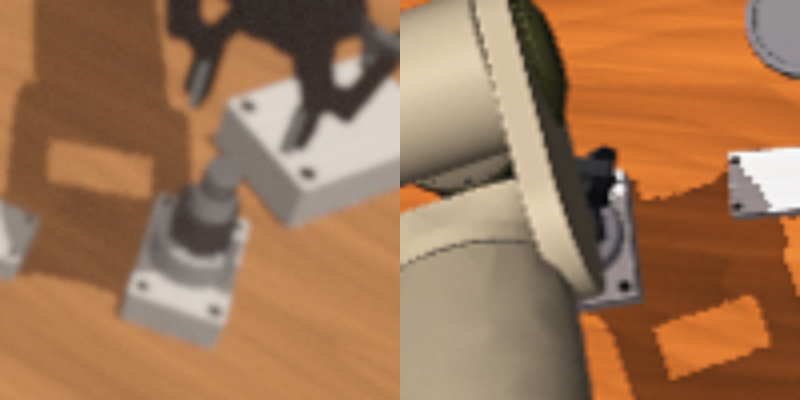

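Request:
{"op": "play_rows", "data": {
  "series": "-0.0015 -0.0010 -0.04 0 0 0; -0.0015 -0.0010 -0.058 0 0 0; -0.0015 -0.0010 -0.058 0 0 0; -0.0015 -0.0010 -0.058 0 0 0"
}}

```text
time_s: 8.18
tool_pos: [0.4572, 0.3381, 0.0981]
orientation: [-1.21, -1.212, 1.207]
contact_force: [0.0, -1.0, 0.1]
width: 0.0513
```

Request:
{"op": "play_rows", "data": {
  "series": "0 0 0 0 0 0; 0 0 0 0 0 0; 0 0 0 0 0 0; 0 0 0 0 0 0; 0 0 0 0 0 0; 0 0 0 0 0 0",
  "fingers": 1,
  "grip_force": 30
}}

```text
time_s: 8.93
tool_pos: [0.4567, 0.3379, 0.0973]
orientation: [-1.21, -1.211, 1.208]
contact_force: [-1.0, -0.3, 6.1]
width: 0.0206
```

Request:
{"op": "play_rows", "data": {
  "series": "0 0 0.02 0 0 0; 0 0 0.06 0 0 0; 0 0 0.1 0 0 0; 0 0 0.1 0 0 0; 0.03 -0.21 0.1 0 0 0; 0.03 -0.21 0.1 0 0 0; 0.03 -0.21 0.1 0 0 0; 0.03 -0.21 0.1 0 0 0; 0.03 -0.21 0.1 0 0 0; 0.03 -0.21 0.1 0 0 0"
}}

```text
time_s: 10.18
tool_pos: [0.4859, 0.1285, 0.1958]
orientation: [-1.208, -1.209, 1.21]
contact_force: [0.9, 0.7, -0.6]
width: 0.0212
```

```bash
python3 - <<'E'
from h import *
st()
T=cam("top");S=cam("scene")
print(proj(S,[.5315,-.0075,.01]),proj(T,[.5315,-.0075,.01]))
cv2.imwrite("pics/a4.png",np.hstack([cv2.resize(S["image"][180:340,240:400],(400,400)),cv2.resize(T["image"][190:290,274:374],(400,400))]))
cv2.imwrite("pics/a4f.png",S["image"])
E
```

```text
t 10.18 tcp [485.9 128.5 195.8] appr [-0.001  0.    -1.   ] jawdeg 90.0 w 21.2 F [ 0.9  0.7 -0.6] q [ 0.02  0.33  1.49  0.    1.33 -1.55]
[[312.26118356 277.67857767]] [[323.16101462 245.46556487]]
```

View pics/a4.png

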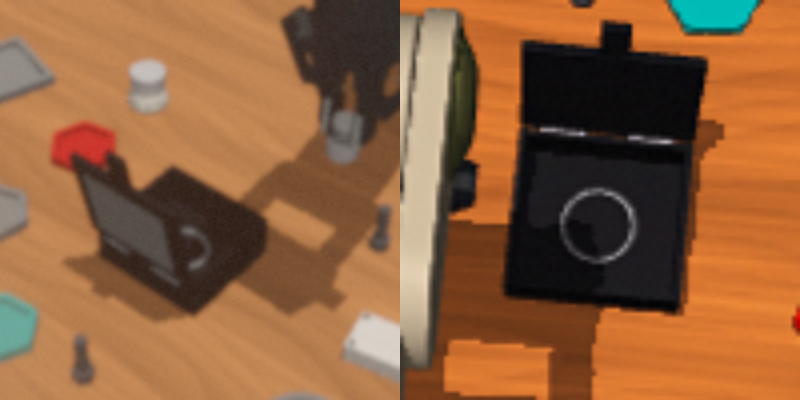

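Collar centre in the top picture is (323.1,246.1), agreeing with my estimate of (323.2,245.5). Plug is upright in the grip.

Request:
{"op": "play_rows", "data": {
  "series": "0.0445 -0.136 0 0 0 0; 0.0445 -0.136 0 0 0 0; 0.0445 -0.136 0 0 0 0; 0.0445 -0.136 0 0 0 0; 0.0445 -0.136 -0.05 0 0 0; 0.0445 -0.136 -0.1 0 0 0; 0.0445 -0.136 -0.14 0 0 0; 0.0445 -0.136 -0.16 0 0 0; 0.0445 -0.136 -0.168 0 0 0; 0.0445 -0.136 -0.170 0 0 0; 0.0445 -0.136 -0.172 0 0 0; 0.0445 -0.136 -0.172 0 0 0"
}}

```text
time_s: 11.78
tool_pos: [0.531, -0.0082, 0.0249]
orientation: [-1.21, -1.21, 1.209]
contact_force: [-0.7, -0.1, -0.4]
width: 0.0207
```

Request:
{"op": "play_rows", "data": {
  "series": "0 0 -0.001 0 0 0; 0 0 -0.002 0 0 0; 0 0 -0.003 0 0 0; 0 0 -0.003 0 0 0"
}}

```text
time_s: 12.28
tool_pos: [0.5307, -0.0083, 0.0212]
orientation: [-1.209, -1.209, 1.209]
contact_force: [0.1, -0.1, -0.4]
width: 0.0204
```

Request:
{"op": "play_rows", "data": {
  "series": "0 0 -0.0005 0 0 0; 0 0 -0.001 0 0 0; 0 0 -0.0015 0 0 0; 0 0 -0.0015 0 0 0"
}}

```text
time_s: 12.78
tool_pos: [0.5308, -0.0083, 0.0204]
orientation: [-1.21, -1.209, 1.209]
contact_force: [-1.1, -1.0, 5.4]
width: 0.0209
```

Contact felt (5 N). Release, rise, clear out so the top camera sees the stack.

Request:
{"op": "play_rows", "data": {
  "series": "0 0 0 0 0 0; 0 0 0 0 0 0; 0 0 0 0 0 0; 0 0 0.03 0 0 0; 0 0 0.09 0 0 0; 0 0 0.15 0 0 0; 0 0 0.18 0 0 0; -0.08 0.2 0.18 0 0 0; -0.08 0.2 0.18 0 0 0; -0.08 0.2 0.18 0 0 0; -0.08 0.2 0.18 0 0 0; -0.08 0.2 0.18 0 0 0",
  "fingers": 0.45
}}

```text
time_s: 14.28
tool_pos: [0.45, 0.1931, 0.1999]
orientation: [-1.208, -1.211, 1.211]
contact_force: [-0.3, -0.1, -0.3]
width: 0.0469
```

```bash
python3 - <<'E'
from h import *
st()
T=cam("top");S=cam("scene")
cv2.imwrite("pics/a5.png",np.vstack([np.hstack([cv2.resize(S["image"][235:315,280:360],(400,300)),cv2.resize(T["image"][205:285,284:364],(400,300))]),np.hstack([cv2.resize(S["image"][290:350,425:505],(400,300),interpolation=2),cv2.resize(T["image"][228:288,155:235],(400,300),interpolation=2)])]))
E
```

```text
t 14.28 tcp [450.  193.1 199.9] appr [ 0.  0. -1.] jawdeg 90.2 w 46.9 F [-0.3 -0.1 -0.3] q [ 0.16  0.3   1.51  0.    1.32 -1.41]
```

View pics/a5.png

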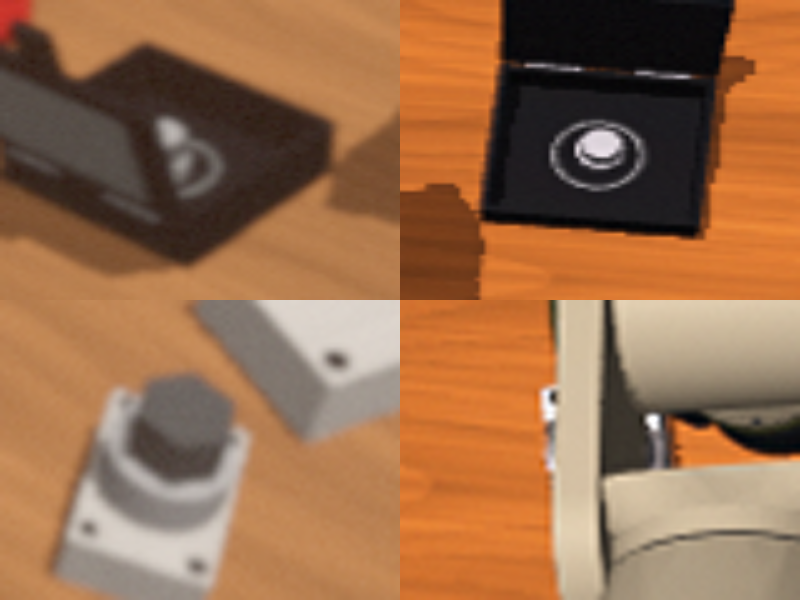

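Plug stands in the collar. Hex top face visible in the scene crop at (185,408); I'll measure its yaw there.

```bash
python3 - <<'E'
from h import *
S=cam("scene")
im=cv2.resize(S["image"][290:350,425:505],(640,480),interpolation=2)
h=cv2.cvtColor(im,cv2.COLOR_BGR2HSV)
print(h[100:260:12,80:340:16,2]); 
m=((h[...,2]>72)&(h[...,2]<128)&(h[...,1]<60)).astype(np.uint8); m=cv2.morphologyEx(m,2,np.ones((9,9),np.uint8))
n,l,s,ce=cv2.connectedComponentsWithStats(m); k=l[172,296]; print(k,s[k],ce[k])
ct=max(cv2.findContours((l==k).astype(np.uint8),0,1)[0],key=cv2.contourArea)[:,0]
P=onz(S,(ct+.5)/8+[425,290]-.5,.082)[:,:2]*1000
print(cv2.minAreaRect(P.astype(np.float32)))
for a in range(0,60,5):
    e=[np.ptp(P@[np.cos(np.radians(a+b)),np.sin(np.radians(a+b))]) for b in(0,60,120)]; print(a,np.round(e,1),round(sum(e),1))
v=np.array([(185,373),(230,388),(236,420),(190,445),(135,428),(147,380)])-[0,300.]
print((onz(S,v/5+[425,290]-.4,.082)*1000).round(1))
cv2.drawContours(im,[ct],-1,(0,0,255),1); cv2.imwrite("pics/a6.png",im[60:360,100:400])
E
```

```text
[[188 192 194 193 189 184 183 184 185 185 187 190 189 187 186 193 197]
 [185 188 190 192 192 187 183 185 185 185 183 184 178 172 169 180 190]
 [184 186 189 191 193 191 186 183 184 181 161 148 140 131 128 145 177]
 [188 183 185 188 190 192 188 187 183 171 129 114 115 109 110 115 148]
 [193 187 184 187 188 190 191 194 178 161 115 111 109 111 109 108 116]
 [192 192 188 186 187 189 194 178 159 147 112 110 106 109 110 107 108]
 [189 193 193 189 187 188 199 181 164 128 106 109 107 110 109 111 108]
 [187 191 192 193 189 189 199 188 150 107 105 108 109 110 108 110 107]
 [187 189 192 192 185 186 195 177 122  84  91 106 109 107 109 107 110]
 [185 186 191 190 164 175 192 173 113  73  78  96 105 109 110 108 110]
 [186 187 187 186 154 165 178 166 105  73  73  81  97 105 107 107 104]
 [187 188 187 180 140 137 162 159  98  73  74  76  81  96  97  94  93]
 [187 186 188 170 126 124 144 159 105  72  76  77  76  79  86  82  82]
 [189 188 186 157 127 115 126 170 156 106  79  79  80  79  84  82  81]]
10 [  201   125   167   167 19216] [291.1615841  206.55932556]
((472.4222412109375, 340.37274169921875), (58.328582763671875, 39.370548248291016), 4.3077898025512695)
0 [57.5 50.3 45. ] 152.8
5 [58.4 49.6 47.4] 155.5
10 [59.  48.5 49.6] 157.1
15 [59.1 47.1 51.4] 157.6
20 [58.9 45.3 52.9] 157.1
25 [58.4 43.4 54.1] 155.8
30 [57.4 41.3 54.9] 153.6
35 [55.9 39.3 55.5] 150.8
40 [54.2 39.5 55.7] 149.4
45 [52.6 40.3 55.5] 148.5
50 [51.  40.9 55.2] 147.2
55 [50.8 42.3 56.2] 149.3
[[443.4 328.   82. ]
 [438.8 346.8  82. ]
 [453.3 356.2  82. ]
 [477.7 346.8  82. ]
 [484.1 324.8  82. ]
 [457.3 317.1  82. ]]
```

View pics/a6.png

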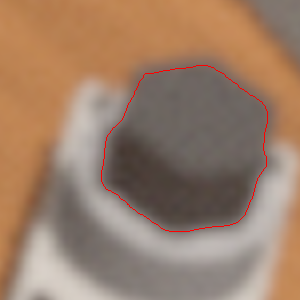

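Contour covers top plus sides; restrict to the lighter top (V>95).

```bash
python3 - <<'E'
from h import *
S=cam("scene")
im=cv2.resize(S["image"][290:350,425:505],(640,480),interpolation=2)
h=cv2.cvtColor(im,cv2.COLOR_BGR2HSV)
m=((h[...,2]>94)&(h[...,2]<135)&(h[...,1]<60)).astype(np.uint8); m=cv2.morphologyEx(m,2,np.ones((25,25),np.uint8))
n,l,s,ce=cv2.connectedComponentsWithStats(m); k=l[172,296]; print(k,s[k],ce[k])
ct=max(cv2.findContours((l==k).astype(np.uint8),0,1)[0],key=cv2.contourArea)
hull=cv2.convexHull(ct)[:,0]
P=onz(S,(hull+.5)/8+[425,290]-.5,.082)[:,:2].astype(np.float32)*1000
M=cv2.moments(P);print("c",M['m10']/M['m00'],M['m01']/M['m00'])
for a in range(0,60,5):
    e=[np.ptp(P@[np.cos(np.radians(a+b)),np.sin(np.radians(a+b))]) for b in(0,60,120)]; print(a,np.round(e,1),round(sum(e),1))
ap=cv2.approxPolyDP(P[:,None],3.5,True)[:,0]; print(ap.round(1)); d=np.roll(ap,-1,0)-ap; print((np.degrees(np.arctan2(d[:,1],d[:,0]))%60).round(),np.hypot(*d.T).round())
E
```

```text
2 [  227   127   139   106 11671] [299.66669523 179.88801302]
c 462.46154798615237 338.0093649630103
0 [37.  38.5 36.8] 112.3
5 [37.4 39.3 37.8] 114.5
10 [37.9 39.7 38.5] 116.1
15 [38.  40.  38.9] 116.9
20 [37.9 39.9 39. ] 116.8
25 [37.6 39.5 38.9] 116.0
30 [36.9 38.9 38.5] 114.3
35 [35.9 38.7 37.7] 112.3
40 [35.  38.2 36.8] 109.9
45 [35.5 37.5 35.6] 108.7
50 [36.2 36.7 35.2] 108.2
55 [37.5 35.7 36.2] 109.5
[[443.6 333.3]
 [446.8 349.2]
 [466.7 358.7]
 [480.2 343.6]
 [476.8 324.3]
 [456.8 320.2]]
[18. 26. 12. 20. 12. 15.] [16. 22. 20. 20. 20. 19.]
```

Request:
{"op": "play_rows", "data": {
  "series": "0.0085 0.144 0 0 0 10; 0.0085 0.144 0 0 0 17.3; 0.0085 0.144 0 0 0 17.3; 0.0085 0.144 -0.04 0 0 17.3; 0.0085 0.144 -0.09 0 0 17.3; 0.0085 0.144 -0.12 0 0 17.3; 0.0085 0.144 -0.135 0 0 17.3; 0.0085 0.144 -0.136 0 0 17.3; 0.0085 0.144 -0.136 0 0 17.3",
  "fingers": 0.28
}}

```text
time_s: 15.6
tool_pos: [0.4601, 0.3357, 0.065]
orientation: [-1.053, -1.429, 1.426]
contact_force: [0.4, 0.0, 0.4]
width: 0.0617
```

Request:
{"op": "play_rows", "data": {
  "series": "0 0 0 0 0 0; 0 0 0 0 0 0; 0 0 0 0 0 0; 0 0 0 0 0 0; 0 0 0 0 0 0; 0 0 0 0 0 0",
  "fingers": 1,
  "grip_force": 40
}}

```text
time_s: 16.35
tool_pos: [0.4598, 0.3359, 0.065]
orientation: [-1.052, -1.43, 1.427]
contact_force: [-0.5, -0.7, 6.0]
width: 0.0373
```

```bash
python3 - <<'E'
from h import *
st()
S=cam("scene")
cv2.imwrite("pics/a7.png",cv2.resize(S["image"][270:360,410:530],(640,480),interpolation=2))
E
```

```text
t 16.35 tcp [459.8 335.9  65. ] appr [ 0.002  0.001 -1.   ] jawdeg 107.3 w 37.3 F [-0.5 -0.7  6. ] q [ 0.42  0.58  1.48 -0.    1.08 -1.45]
```

View pics/a7.png

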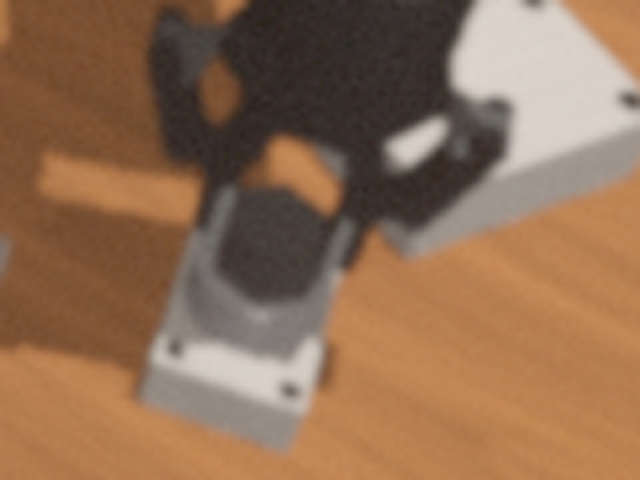

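Grip is on the flats (37 mm). Lift and go to the hex nest.

Request:
{"op": "play_rows", "data": {
  "series": "0 0 0.01 0 0 0; 0 0 0.05 0 0 0; 0 0 0.11 0 0 0; 0 0 0.17 0 0 0; 0 0 0.205 0 0 0; 0.153 -0.522 0.205 0 0 0; 0.153 -0.522 0.205 0 0 0; 0.153 -0.522 0.205 0 0 0; 0.153 -0.522 0.205 0 0 0; 0.153 -0.522 0.205 0 0 0; 0.153 -0.522 0.205 0 0 0; 0.153 -0.522 0.205 0 0 0; 0.153 -0.522 0.205 0 0 0; 0.153 -0.522 0.205 0 0 0; 0.153 -0.522 0.205 0 0 0; 0.153 -0.522 0.15 0 0 0; 0.153 -0.522 0.1 0 0 0; 0.153 -0.522 0.05 0 0 0; 0.153 -0.522 0.02 0 0 0; 0.153 -0.522 0.02 0 0 0"
}}

```text
time_s: 18.9
tool_pos: [0.6112, -0.1849, 0.0823]
orientation: [-1.046, -1.427, 1.428]
contact_force: [0.7, 0.2, -1.3]
width: 0.0373
```

```bash
python3 - <<'E'
from h import *
st()
S=cam("scene")
cv2.imwrite("pics/a8.png",cv2.resize(S["image"][200:290,180:300],(640,480),interpolation=2))
E
```

```text
t 18.9 tcp [ 611.2 -184.9   82.3] appr [-0.004  0.002 -1.   ] jawdeg 107.3 w 37.3 F [ 0.7  0.2 -1.3] q [-0.48  0.67  1.24  0.    1.24 -2.35]
```

View pics/a8.png

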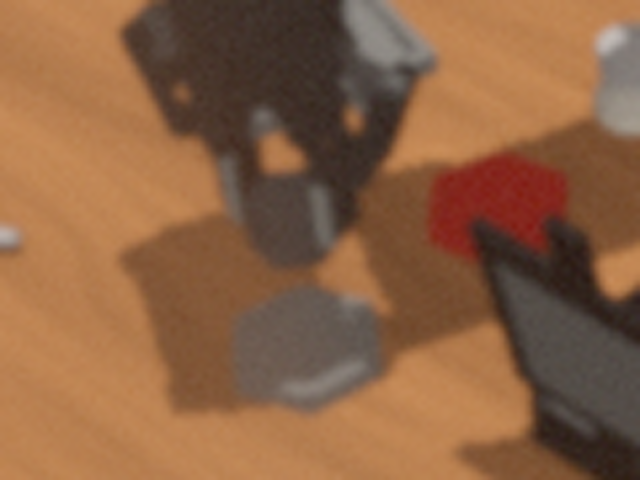

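Request:
{"op": "play_rows", "data": {
  "series": "0.001 0 -0.03 0 0 0; 0.001 0 -0.055 0 0 0; 0.001 0 -0.063 0 0 0; 0.001 0 -0.065 0 0 0; 0.001 0 -0.065 0 0 0"
}}

```text
time_s: 19.58
tool_pos: [0.6139, -0.1865, 0.0202]
orientation: [-1.053, -1.429, 1.428]
contact_force: [0.3, 0.4, -2.2]
width: 0.037
```

Request:
{"op": "play_rows", "data": {
  "series": "0 0 -0.0008 0 0 0; 0 0 -0.0016 0 0 0; 0 0 -0.0024 0 0 0; 0 0 -0.0024 0 0 0"
}}

```text
time_s: 20.08
tool_pos: [0.6133, -0.1863, 0.0164]
orientation: [-1.051, -1.428, 1.428]
contact_force: [0.8, -0.2, -2.1]
width: 0.037
```

Request:
{"op": "play_rows", "data": {
  "series": "0 0 -0.0007 0 0 0; 0 0 -0.0013 0 0 0; 0 0 -0.002 0 0 0; 0 0 -0.002 0 0 0"
}}

```text
time_s: 20.58
tool_pos: [0.6133, -0.1863, 0.0151]
orientation: [-1.051, -1.428, 1.428]
contact_force: [-2.8, 0.8, 5.2]
width: 0.0372
```

Request:
{"op": "play_rows", "data": {
  "series": "0 0 0 0 0 0; 0 0 0 0 0 0; 0 0 0 0 0 0; 0 0 0.03 0 0 0; 0 0 0.09 0 0 0; 0 0 0.15 0 0 0; 0 0 0.2 0 0 0; 0 0 0.24 0 0 0; -0.07 0.15 0.24 0 0 0; -0.07 0.15 0.24 0 0 0; -0.07 0.15 0.24 0 0 0",
  "fingers": 0.28
}}

```text
time_s: 21.95
tool_pos: [0.542, -0.0341, 0.2547]
orientation: [-1.051, -1.429, 1.428]
contact_force: [0.3, 0.0, -0.3]
width: 0.0615
```

```bash
python3 - <<'E'
from h import *
st()
T=cam("top");S=cam("scene")
cv2.imwrite("pics/a9.png",np.vstack([np.hstack([cv2.resize(S["image"][235:295,200:280],(400,300),interpolation=2),cv2.resize(T["image"][195:255,350:430],(400,300),interpolation=2)]),np.hstack([cv2.resize(S["image"][290:350,425:505],(400,300),interpolation=2),cv2.resize(T["image"][228:288,155:235],(400,300),interpolation=2)])]))
E
```

```text
t 21.95 tcp [542.  -34.1 254.7] appr [ 0.  0. -1.] jawdeg 107.3 w 61.5 F [ 0.3  0.  -0.3] q [-0.28  0.35  1.27  0.    1.52 -2.15]
```

View pics/a9.png

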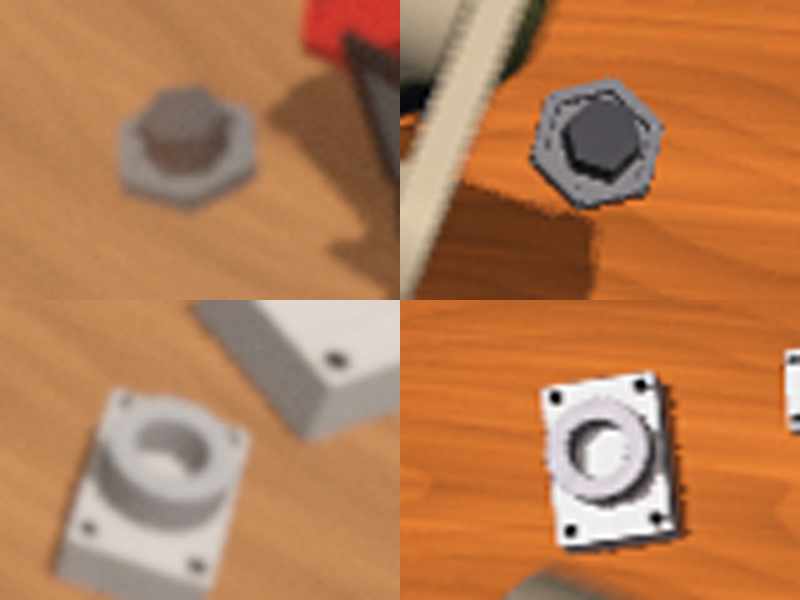

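Hex sits inside its nest; ring on the block seen with top centre near (600,448) in the top crop.

```bash
python3 - <<'E'
from h import *
T=cam("top");S=cam("scene")
tp=lambda a:(np.array(a,float)-[400,300])/5+[155,228]-.4
sp=lambda a:(np.array(a,float)-[0,300])/5+[425,290]-.4
print(onz(T,tp([(600,448)]),.056)*1000,onz(S,sp([(167,447)]),.056)*1000,tri(T,tp([(600,448)]),S,sp([(167,447)])))
h=onz(T,tp([(556,397),(641,385),(657,518),(570,530)]),.03)*1000;print(h.round(1),h.mean(0))
d=[h[0]-h[3],h[1]-h[2]];print([np.degrees(np.arctan2(x[1],x[0])) for x in d])
g=onz(S,sp([(236,438),(125,400),(88,527),(197,566)]),.03)*1000;print(g.round(1),g.mean(0))
E
```

```text
[[457.53053944 333.10364608  56.        ]] [[461.83038476 335.18868145  56.        ]] [[4.582e+02 3.343e+02 5.180e+01 4.000e-01]]
[[488.2 367.4  30. ]
 [499.2 321.7  30. ]
 [426.6 303.   30. ]
 [415.6 349.3  30. ]] [457.39019175 335.31240052  30.        ]
[np.float64(14.022441502308489), np.float64(14.45557472736596)]
[[414.7 352.7  30. ]
 [426.4 303.7  30. ]
 [500.  323.4  30. ]
 [489.  369.1  30. ]] [457.51747515 337.21042691  30.        ]
```

Request:
{"op": "play_rows", "data": {
  "series": "-0.0835 0.368 0 0 0 -3; -0.0835 0.368 0 0 0 -3; -0.0835 0.368 0 0 0 -3; -0.0835 0.368 0 0 0 -3; -0.0835 0.368 0 0 0 -3; -0.0835 0.368 0 0 0 -3; -0.0835 0.368 0 0 0 -3; -0.0835 0.368 0 0 0 -3; -0.0835 0.368 -0.05 0 0 -3; -0.0835 0.368 -0.1 0 0 -3; -0.0835 0.368 -0.15 0 0 -3; -0.0835 0.368 -0.2 0 0 -3; -0.0835 0.368 -0.215 0 0 -3; -0.0835 0.368 -0.216 0 0 -3; -0.0835 0.368 -0.216 0 0 -3",
  "fingers": 0
}}

```text
time_s: 24.02
tool_pos: [0.461, 0.3318, 0.0402]
orientation: [-1.083, -1.393, 1.388]
contact_force: [0.4, 0.6, 0.1]
width: 0.0853
```

Request:
{"op": "play_rows", "data": {
  "series": "0 0 0 0 0 0; 0 0 0 0 0 0; 0 0 0 0 0 0; 0 0 0 0 0 0; 0 0 0 0 0 0; 0 0 0 0 0 0",
  "fingers": 1,
  "grip_force": 40
}}

```text
time_s: 24.78
tool_pos: [0.4603, 0.3322, 0.0401]
orientation: [-1.082, -1.393, 1.389]
contact_force: [-3.0, -0.8, 9.7]
width: 0.0546
```

Request:
{"op": "play_rows", "data": {
  "series": "0 0 0.01 0 0 0; 0 0 0.03 0 0 0; 0 0 0.08 0 0 0; 0 0 0.1 0 0 0; 0.174 -0.125 0.1 0 0 0; 0.174 -0.125 0.1 0 0 0; 0.174 -0.125 0.1 0 0 0; 0.174 -0.125 0.1 0 0 0; 0.174 -0.125 0.1 0 0 0; 0.174 -0.125 0.06 0 0 0; 0.174 -0.125 0.02 0 0 0; 0.174 -0.125 0.02 0 0 0; 0.174 -0.125 0.02 0 0 0"
}}

```text
time_s: 26.4
tool_pos: [0.6342, 0.2074, 0.0604]
orientation: [-1.082, -1.393, 1.39]
contact_force: [-0.2, 1.0, -1.3]
width: 0.0545
```

```bash
python3 - <<'E'
from h import *
st()
T=cam("top");S=cam("scene")
cv2.imwrite("pics/b1.png",np.hstack([cv2.resize(S["image"][290:410,300:420],(400,400)),cv2.resize(T["image"][160:260,200:300],(400,400))]))
E
```

```text
t 26.4 tcp [634.2 207.4  60.4] appr [ 0.002  0.    -1.   ] jawdeg 104.3 w 54.5 F [-0.2  1.  -1.3] q [ 0.14  0.73  1.17  0.    1.23 -1.68]
```

View pics/b1.png

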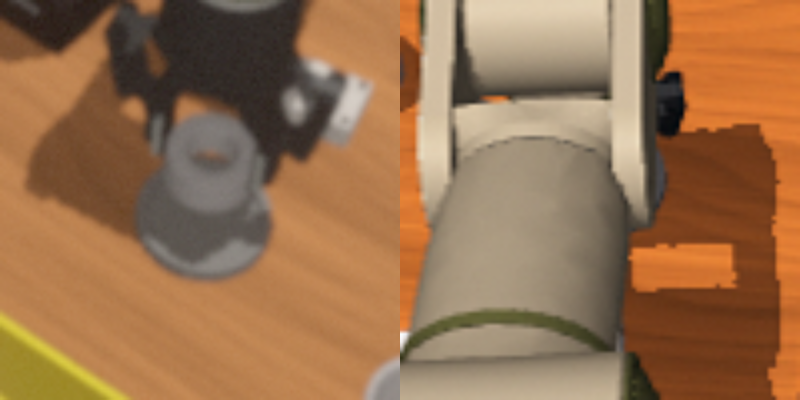

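Ring is over the round nest, held level. Lower.

Request:
{"op": "play_rows", "data": {
  "series": "0 0 -0.02 0 0 0; 0 0 -0.036 0 0 0; 0 0 -0.040 0 0 0; 0 0 -0.041 0 0 0; 0 0 -0.042 0 0 0; 0 0 -0.042 0 0 0"
}}

```text
time_s: 27.25
tool_pos: [0.634, 0.2067, 0.0168]
orientation: [-1.081, -1.391, 1.39]
contact_force: [0.9, -0.8, -2.6]
width: 0.0547
```

Request:
{"op": "play_rows", "data": {
  "series": "0 0 -0.0007 0 0 0; 0 0 -0.0014 0 0 0; 0 0 -0.0021 0 0 0; 0 0 -0.0021 0 0 0"
}}

```text
time_s: 27.75
tool_pos: [0.634, 0.2067, 0.0162]
orientation: [-1.082, -1.392, 1.39]
contact_force: [-4.7, -1.3, 11.0]
width: 0.0546
```

Request:
{"op": "play_rows", "data": {
  "series": "0 0 0 0 0 0; 0 0 0 0 0 0; 0 0 0 0 0 0; 0 0 0.03 0 0 0; 0 0 0.08 0 0 0; 0 0 0.1 0 0 0; -0.1765 0.1295 0.1 0 0 0; -0.1765 0.1295 0.1 0 0 0; -0.1765 0.1295 0.1 0 0 0; -0.1765 0.1295 0.1 0 0 0; -0.1765 0.1295 0.1 0 0 0",
  "fingers": 0
}}

```text
time_s: 29.12
tool_pos: [0.4557, 0.3374, 0.1146]
orientation: [-1.079, -1.393, 1.393]
contact_force: [0.7, -0.7, 0.5]
width: 0.0853
```

Request:
{"op": "play_rows", "data": {
  "series": "0 0 -0.04 0 0 0; 0 0 -0.08 0 0 0; 0 0 -0.1 0 0 0; 0 0 -0.105 0 0 0; 0 0 -0.105 0 0 0"
}}

```text
time_s: 29.75
tool_pos: [0.4581, 0.336, 0.0097]
orientation: [-1.082, -1.391, 1.39]
contact_force: [0.5, 0.3, 0.6]
width: 0.0853
```

```bash
python3 - <<'E'
from h import *
st()
S=cam("scene")
print(proj(S,[[.4575,.336,.03]]))
cv2.imwrite("pics/b2.png",np.hstack([cv2.resize(S["image"][270:360,410:530],(400,300)),cv2.resize(S["image"][310:400,300:420],(400,300))]))
E
```

```text
t 29.75 tcp [458.1 336.    9.7] appr [ 0.001  0.    -1.   ] jawdeg 104.3 w 85.3 F [0.5 0.3 0.6] q [ 0.42  0.66  1.53 -0.    0.95 -1.39]
[[456.45766478 325.50893884]]
```

View pics/b2.png

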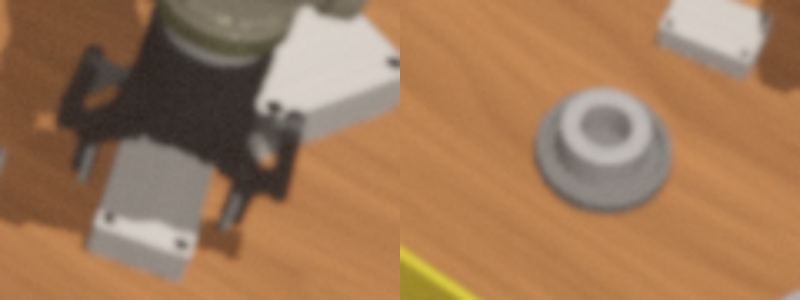

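Ring is inside the round nest; fingers straddle the block. Close and carry.

Request:
{"op": "play_rows", "data": {
  "series": "0 0 0 0 0 0; 0 0 0 0 0 0; 0 0 0 0 0 0; 0 0 0 0 0 0; 0 0 0 0 0 0; 0 0 0 0 0 0",
  "fingers": 1,
  "grip_force": 60
}}

```text
time_s: 30.55
tool_pos: [0.4578, 0.3363, 0.0105]
orientation: [-1.082, -1.392, 1.39]
contact_force: [-1.4, -2.5, 5.2]
width: 0.0606
```

Request:
{"op": "play_rows", "data": {
  "series": "0 0 0.01 0 0 0; 0 0 0.04 0 0 0; 0 0 0.09 0 0 0; 0 0 0.14 0 0 0; 0.004 -0.345 0.14 0 0 -5; 0.004 -0.345 0.14 0 0 -10; 0.004 -0.345 0.14 0 0 -15; 0.004 -0.345 0.14 0 0 -16; 0.004 -0.345 0.14 0 0 -16; 0.004 -0.345 0.14 0 0 -16; 0.004 -0.690 0.14 0 0 -20; 0.004 -0.690 0.14 0 0 -25; 0.004 -0.690 0.14 0 0 -30; 0.004 -0.690 0.14 0 0 -32; 0.004 -0.690 0.14 0 0 -32; 0.004 -0.690 0.14 0 0 -32; 0.004 -0.690 0.14 0 0 -32; 0.004 -0.690 0.1 0 0 -32; 0.004 -0.690 0.05 0 0 -32; 0.004 -0.690 0.05 0 0 -32"
}}

```text
time_s: 33.05
tool_pos: [0.4599, -0.3511, 0.0568]
orientation: [-1.331, -0.977, 0.978]
contact_force: [0.5, -0.0, -3.8]
width: 0.0608
```

```bash
python3 - <<'E'
from h import *
st()
S=cam("scene")
cv2.imwrite("pics/b3.png",cv2.resize(S["image"][150:250,180:310],(650,500)))
E
```

```text
t 33.05 tcp [ 459.9 -351.1   56.8] appr [-0.005  0.006 -1.   ] jawdeg 72.3 w 60.8 F [ 0.5 -0.  -3.8] q [-0.86  0.61  1.45  0.    1.09 -2.12]
```

View pics/b3.png

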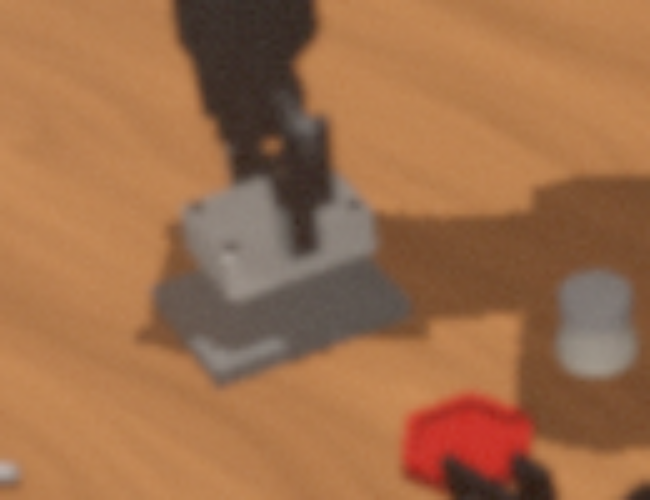

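Block is level and parallel over the oblong nest. Lower.

Request:
{"op": "play_rows", "data": {
  "series": "0 0 -0.02 0 0 0; 0 0 -0.036 0 0 0; 0 0 -0.040 0 0 0; 0 0 -0.041 0 0 0; 0 0 -0.041 0 0 0"
}}

```text
time_s: 33.72
tool_pos: [0.4616, -0.354, 0.019]
orientation: [-1.341, -0.979, 0.979]
contact_force: [-0.6, -0.6, -5.0]
width: 0.0603
```

Request:
{"op": "play_rows", "data": {
  "series": "0 0 -0.0007 0 0 0; 0 0 -0.0014 0 0 0; 0 0 -0.0021 0 0 0; 0 0 -0.0021 0 0 0"
}}

```text
time_s: 34.22
tool_pos: [0.4613, -0.3538, 0.0166]
orientation: [-1.34, -0.979, 0.979]
contact_force: [-2.3, 1.1, 0.5]
width: 0.0605
```

Request:
{"op": "play_rows", "data": {
  "series": "0 0 -0.0005 0 0 0; 0 0 -0.001 0 0 0; 0 0 -0.001 0 0 0"
}}

```text
time_s: 34.6
tool_pos: [0.4613, -0.3538, 0.0165]
orientation: [-1.341, -0.979, 0.979]
contact_force: [-3.9, 2.8, 11.2]
width: 0.0608
```

Request:
{"op": "play_rows", "data": {
  "series": "0 0 0 0 0 0; 0 0 0 0 0 0; 0 0 0 0 0 0; 0 0 0.03 0 0 0; 0 0 0.09 0 0 0; 0 0 0.15 0 0 0; 0 0 0.21 0 0 0; 0 0 0.26 0 0 0; 0 0 0.26 0 0 0; 0.156 0.346 0.26 0 0 10; 0.156 0.346 0.26 0 0 17.6; 0.156 0.346 0.26 0 0 17.6; 0.156 0.346 0.26 0 0 17.6; 0.156 0.346 0.26 0 0 17.6; 0.156 0.346 0.26 0 0 17.6; 0.156 0.346 0.26 0 0 17.6; 0.156 0.346 0.26 0 0 17.6; 0.156 0.346 0.26 0 0 17.6",
  "fingers": 0
}}

```text
time_s: 36.85
tool_pos: [0.6169, -0.0091, 0.2749]
orientation: [-1.211, -1.206, 1.207]
contact_force: [-0.1, -0.3, 0.5]
width: 0.0855
```

```bash
python3 - <<'E'
from h import *
st()
T=cam("top");S=cam("scene")
a=cv2.resize(S["image"][195:285,270:390],(400,300)); 
cv2.imwrite("pics/b4.png",np.vstack([np.hstack([a,cv2.resize(T["image"][180:270,270:390],(400,300))]),np.hstack([cv2.resize(S["image"][170:245,190:290],(400,300)),cv2.resize(T["image"][245:320,400:500],(400,300))])]))
f=lambda t:np.array([.5865-.13*np.cos(t)+.004*np.sin(t),.0465+.13*np.sin(t)+.004*np.cos(t)])
for t in np.linspace(1.75,0,17): print(round(t,2),(f(t)-f(1.75)).round(3))
E
```

```text
t 36.85 tcp [616.9  -9.1 274.9] appr [-0.001 -0.    -1.   ] jawdeg 89.8 w 85.5 F [-0.1 -0.3  0.5] q [-0.21  0.48  1.01 -0.    1.65 -1.77]
1.75 [0. 0.]
1.64 [-0.014  0.002]
1.53 [-0.028  0.003]
1.42 [-0.042  0.002]
1.31 [-0.056 -0.   ]
1.2 [-0.07  -0.004]
1.09 [-0.083 -0.01 ]
0.98 [-0.096 -0.017]
0.88 [-0.107 -0.025]
0.77 [-0.118 -0.034]
0.66 [-0.128 -0.045]
0.55 [-0.136 -0.056]
0.44 [-0.143 -0.069]
0.33 [-0.149 -0.082]
0.22 [-0.153 -0.095]
0.11 [-0.156 -0.109]
0.0 [-0.157 -0.123]
```

View pics/b4.png

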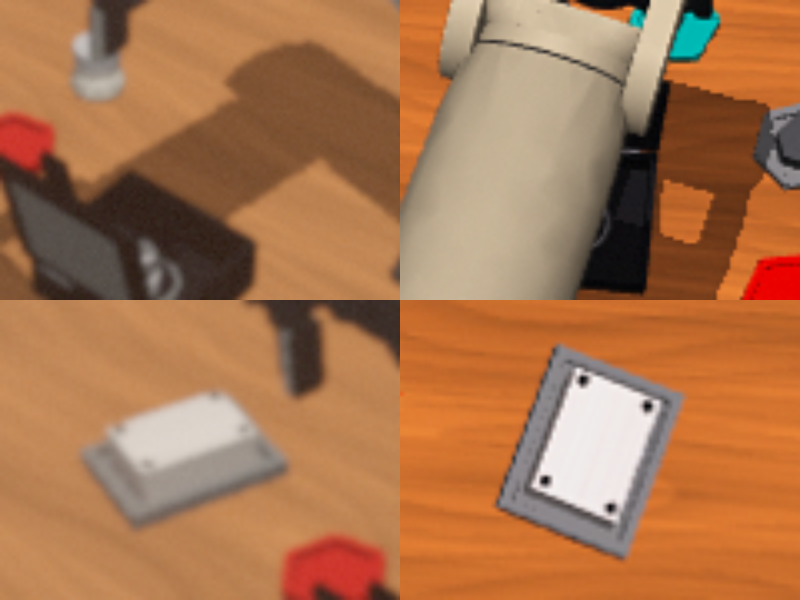

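Block sits square in its nest. Now re-grip the tab (viewer budget used; numbers only from here).

Request:
{"op": "play_rows", "data": {
  "series": "0 0.0015 0 0 0 0; 0 0.0015 0 0 0 0; 0 0.0015 -0.04 0 0 0; 0 0.0015 -0.08 0 0 0; 0 0.0015 -0.11 0 0 0; 0 0.0015 -0.12 0 0 0; 0 0.0015 -0.12 0 0 0",
  "fingers": 0.4
}}

```text
time_s: 37.83
tool_pos: [0.6175, -0.0064, 0.1556]
orientation: [-1.21, -1.208, 1.208]
contact_force: [-0.3, 0.4, 0.8]
width: 0.0511
```

Request:
{"op": "play_rows", "data": {
  "series": "0 0 0 0 0 0; 0 0 0 0 0 0; 0 0 0 0 0 0; 0 0 0 0 0 0; 0 0 0 0 0 0; 0 0 0 0 0 0",
  "fingers": 1,
  "grip_force": 25
}}

```text
time_s: 38.58
tool_pos: [0.618, -0.0075, 0.1567]
orientation: [-1.214, -1.208, 1.207]
contact_force: [-0.4, -5.8, 3.0]
width: 0.0194
```

Request:
{"op": "play_rows", "data": {
  "series": "-0.014 0 0.002 0 0 0; -0.028 0 0.003 0 0 0; -0.042 0 0.002 0 0 0; -0.056 0 0 0 0 0; -0.07 0 -0.004 0 0 0; -0.083 0 -0.01 0 0 0; -0.083 0 -0.01 0 0 0"
}}

```text
time_s: 39.45
tool_pos: [0.5346, -0.007, 0.1477]
orientation: [-1.215, -1.21, 1.207]
contact_force: [-4.4, -2.5, 12.7]
width: 0.0194
```

Request:
{"op": "play_rows", "data": {
  "series": "-0.013 0 -0.006 0 0 0; -0.024 0 -0.014 0 0 0; -0.036 0 -0.023 0 0 0; -0.046 0 -0.034 0 0 0; -0.054 0 -0.045 0 0 0; -0.061 0 -0.058 0 0 0; -0.067 0 -0.071 0 0 0; -0.071 0 -0.084 0 0 0; -0.073 0 -0.098 0 0 0; -0.073 0 -0.098 0 0 0"
}}

```text
time_s: 40.7
tool_pos: [0.4604, -0.0064, 0.0472]
orientation: [-1.208, -1.206, 1.209]
contact_force: [-6.7, -2.6, 1.4]
width: 0.0193
```

Request:
{"op": "play_rows", "data": {
  "series": "-0.001 0 -0.004 0 0 0; -0.001 0 -0.008 0 0 0; -0.001 0 -0.011 0 0 0; -0.001 0 -0.013 0 0 0; -0.001 0 -0.013 0 0 0"
}}

```text
time_s: 41.32
tool_pos: [0.4595, -0.0064, 0.0347]
orientation: [-1.209, -1.206, 1.209]
contact_force: [-6.2, -2.8, 0.6]
width: 0.0193
```

```bash
python3 -c "
from h import *
st()"
```

```text
t 41.33 tcp [459.5  -6.4  34.7] appr [-0.002 -0.    -1.   ] jawdeg 89.9 w 19.3 F [-6.2 -2.8  0.6] q [-0.27  0.49  1.81 -0.    0.84 -1.84]
```

Request:
{"op": "play_rows", "data": {
  "series": "0 0 -0.0015 0 0 0; 0 0 -0.003 0 0 0; 0 0 -0.004 0 0 0; 0 0 -0.004 0 0 0"
}}

```text
time_s: 41.82
tool_pos: [0.4595, -0.0064, 0.0308]
orientation: [-1.209, -1.206, 1.209]
contact_force: [-6.7, -2.4, 0.6]
width: 0.0194
```

Request:
{"op": "play_rows", "data": {
  "series": "0 0 -0.001 0 0 0; 0 0 -0.002 0 0 0; 0 0 -0.003 0 0 0; 0 0 -0.003 0 0 0"
}}

```text
time_s: 42.32
tool_pos: [0.4597, -0.0064, 0.0282]
orientation: [-1.209, -1.207, 1.209]
contact_force: [-7.3, -2.8, 6.0]
width: 0.0195
```

Request:
{"op": "play_rows", "data": {
  "series": "0 0 -0.001 0 0 0; 0 0 -0.001 0 0 0; 0 0 -0.001 0 0 0"
}}

```text
time_s: 42.7
tool_pos: [0.4597, -0.0064, 0.0278]
orientation: [-1.21, -1.207, 1.209]
contact_force: [-10.2, -3.5, 16.2]
width: 0.0193
```

Request:
{"op": "play_rows", "data": {
  "series": "0 0 0.001 0 0 0; 0 0 0.001 0 0 0; 0 0 0.001 0 0 0; 0 0 0.001 0 0 0; 0 0 0.05 0 0 0; 0 0 0.06 0 0 0; 0 0 0.06 0 0 0",
  "fingers": 0.4
}}

```text
time_s: 43.58
tool_pos: [0.4604, -0.0063, 0.0864]
orientation: [-1.211, -1.208, 1.207]
contact_force: [0.5, 0.0, -0.4]
width: 0.0512
```

Request:
{"op": "play_rows", "data": {
  "series": "0 0 0 0 0 0; 0 0 0 0 0 0; 0 0 0 0 0 0; 0 0 0 0 0 0; 0 0 0 0 0 0; 0 0 0 0 0 0; 0 0 -0.02 0 0 0; 0 0 -0.027 0 0 0; 0 0 -0.029 0 0 0; 0 0 -0.029 0 0 0",
  "fingers": 1
}}

```text
time_s: 44.82
tool_pos: [0.4605, -0.0063, 0.0575]
orientation: [-1.21, -1.208, 1.208]
contact_force: [1.3, -0.1, 0.6]
width: -0.0001
```

Request:
{"op": "play_rows", "data": {
  "series": "0 0 -0.001 0 0 0; 0 0 -0.002 0 0 0; 0 0 -0.003 0 0 0; 0 0 -0.003 0 0 0"
}}

```text
time_s: 45.32
tool_pos: [0.4604, -0.0063, 0.0545]
orientation: [-1.21, -1.208, 1.208]
contact_force: [0.5, 0.5, 2.8]
width: 0.0001
```

Request:
{"op": "play_rows", "data": {
  "series": "0 0 -0.0005 0 0 0; 0 0 -0.001 0 0 0; 0 0 -0.0015 0 0 0; 0 0 -0.0015 0 0 0"
}}

```text
time_s: 45.82
tool_pos: [0.4604, -0.0063, 0.054]
orientation: [-1.211, -1.209, 1.208]
contact_force: [-5.9, 0.3, 19.6]
width: 0.0003
```

Hard contact at z = 54.5 mm, which is the shut tab's top. Back off and check numerically.

Request:
{"op": "play_rows", "data": {
  "series": "0 0 0.02 0 0 0; 0 0 0.08 0 0 0; 0 0 0.14 0 0 0; 0 0 0.18 0 0 0; -0.1 0.2 0.18 0 0 0; -0.1 0.2 0.18 0 0 0; -0.1 0.2 0.18 0 0 0; -0.1 0.2 0.18 0 0 0; -0.1 0.2 0.18 0 0 0; -0.1 0.2 0.18 0 0 0; -0.1 0.2 0.18 0 0 0"
}}

```text
time_s: 47.2
tool_pos: [0.3608, 0.193, 0.2326]
orientation: [-1.211, -1.206, 1.207]
contact_force: [1.2, 0.1, -0.0]
width: 0.0
```

```bash
python3 - <<'E'
from m import *
st()
# lid panel: grey quad corners in both views, triangulated
def quad(c,seed):
    m=comp(c,seed,60,70,200); ct=max(cv2.findContours(m,0,1)[0],key=cv2.contourArea)
    return cv2.boxPoints(cv2.minAreaRect(ct)) if 0 else cv2.approxPolyDP(cv2.convexHull(ct),4,True)[:,0]
def at(c): return tuple(proj(c,[.53,-.0075,.0545])[0].round().astype(int))
a,b=quad(T,at(T)),quad(S,at(S)); print(len(a),len(b))
A,B=onz(T,a,.0545),onz(S,b,.0545)
for i,p in enumerate(A):
    j=np.argmin(np.linalg.norm(B-p,axis=1)); print(tri(T,a[i:i+1],S,b[j:j+1]))
E
```

```text
t 47.3 tcp [360.7 193.1 232.7] appr [-0. -0. -1.] jawdeg 89.8 w 0.3 F [0.6 0.2 0. ] q [ 0.2   0.13  1.65 -0.    1.37 -1.37]
4 4
[[569.1  37.4  50.1   4.7]]
[[569.6 -52.5  53.3   1.4]]
[[492.2 -51.7  53.7   3.6]]
[[491.   36.8  54.    1.6]]
```

Lid panel is flat at about 54 mm, so the case is shut. Handing in.

```bash
python3 -c "
from h import *
print(manip.sign_off())"
```

```text
the job is handed in; nothing more can be done
None
```

The job is handed in at about 47 s of the 144 s allowed. I opened the case and stood the plug gauge in its collar. The hexagonal block, ring and middle-sized riser block then went into their nests, and I shut the lid last.

- **Placing:** each part was lowered until light contact (5–11 N) at about the expected floor height before release. Pictures taken after each release showed every part upright and inside its place.
- **Lid:** pressing the tab with shut fingers met a hard stop at 54.5 mm, the shut height. Triangulating the lid panel's corners gave 50–54 mm with 1–5 mm of noise, which also agrees with shut.
- **Not checked:** I didn't look at the plug again after the lid closed, because the case hides it and my viewing budget was used up. The last view before closing showed it upright in the collar.

No check failed. The highest wrist-force reading I saw was about 20 N.

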